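Counter-hold the belt-adjuster bolt at its pointer

TASK

Reach down into the narrow gap behind the blue slotted bracket, grip the brass head of the adjusting bolt, and have the bolt slid along its slot until it is in line with the red pointer (leave the pointer where it is). Finish while still gripping the head firmly and upright, so that the bolt cannot turn and the spanner on its nut stays level, held up by your grip on the head alone. Leave the multimeter, oil bottle and socket undisturbed.

Things in the scene. Friction and masses are not known exactly. Their poses are not given: they have to be found in the camera images.
- rig: Fixed belt-adjuster rig: dark base plate 270 x 270 x 12 mm; on it an upright blue bracket plate, 6 mm thick, 210 mm long, top edge 135 mm above the bench, with a level slot at 110 mm. Behind the bracket an aluminium wall and an alternator. Origin on the bench under the middle of the bracket plate; x from bracket to wall (= bolt axis), y along the slot, z up.
- gap (a point): Middle of the gap behind the bracket, 28 mm along rig x from the rig origin, 110 mm above the bench; rig axes. The gap is 50 mm wide (rig x 3 to 53 mm), 210 mm long, 12 mm base at its bottom, open above and at both ends. The wall behind it is 12 mm thick, its top 110 mm high; the alternator behind that is 108 mm high.
- head: Brass T-head of the adjusting bolt, in the gap: a block 18 mm along the bolt (x), 16 mm wide (y) and 34 mm tall (z). Origin at its centre, on the bolt axis, 110 mm above the bench, 25 mm from the rig origin along rig x. It turns with the bolt about x and leans at first; two flat pads closed on its 16 mm width along rig y press it upright. Nothing else stands beside it in the gap.
- spanner: Steel ring spanner, 174 mm long, fast on the bolt's nut in front of the bracket (robot side). Origin on the bolt axis, at rig x = -17.5 mm; y along its shaft to the free end. About 0.2 kg (varies); its weight turns bolt and head: the free end sags when nobody holds the head, and it is level when the head is upright.
- bolt (a joint): Turn of the bolt, head and spanner together, rad: 0 = head upright and spanner level; positive = spanner's free end sagging. At rest unheld about 0.4, its stop.
- carriage (a joint): Place of the bolt along the slot, m, growing towards rig +y, 0 to 0.09; the bolt is at rig y = value - 0.045. It slides with about 4 N of friction and stays where it is left.
- pointer_mark (a point): Top centre of the red pointer clip (10 mm wide along the slot, 14 mm across the plate, 4 mm above the bracket's top edge, with a tongue down the front), 139 mm above the bench. It marks the place along the slot (rig y) where the bolt axis belongs. Rig axes. Must not be pushed.
- multimeter: Bystander: green multimeter lying flat, 85 x 160 x 36 mm, dial to 44 mm. Origin centre of its underside.
- oil: Bystander: black oil bottle with red cap, 68 mm diameter, 170 mm tall. Origin centre of its underside.
- socket: Bystander: steel spanner socket standing up, 28 mm diameter, 40 mm tall. Origin centre of its underside.

How it is judged:
At the end, for the whole second after the job is handed in: The fingers grip the bolt's head with more than 10 N, its turn is within 0.12 rad of upright (spanner level), the bolt axis is within 6 mm of the red pointer along the slot, nothing touches the spanner, the pointer has not been pushed (4 mm), all through the last second (y of head in the frame of pointer_mark between -0.006 and 0.006 m and value of joint bolt between -0.12 and 0.12 rad and contact force between the fingers and head above 10 N and contact force between anything else and spanner below 0.5 N and distance of pointer_mark from where it was at the start of the episode below 0.004 m); the arm keeps its last pose, push and grip.
It fails at once if the red pointer is pushed along (distance of pointer_mark from where it was at the start of the episode above 0.004 m).
It fails at once if the multimeter is disturbed (distance of multimeter from where it was at the start of the episode above 0.03 m).
It fails at once if the oil is disturbed (distance of oil from where it was at the start of the episode above 0.03 m).
It fails at once if the socket is disturbed (distance of socket from where it was at the start of the episode above 0.03 m).
It also fails if it takes over 29 s, if anything falls off the work surface, if the arm or the gripper's body presses on something with over 40 N, if the wrist force passes 120 N, or if a joint passes its speed limit or range.

ROBOT

A 7-joint arm with a two-finger parallel gripper is mounted at the origin on the work surface. World frame = base frame: x ahead of the robot, y to its left, z up, the work surface at z = 0. Lengths are in m, angles in rad, forces in N, time in s.
With the tool pointing down it reaches from about 0.4 to 0.85 m from the base axis. Payload 10.4 kg.
Tool frame: the origin (TCP) lies on the centre line of the jaws, within the pads' length; the fingertips stand 22 mm ahead of it and the grasp point (between the pads) lies 3 mm ahead of it; z points along the fingers, y is the line along which they close (so a half turn about z gives the same grasp; the last joint's range is limited). The gripper opens to 87 mm and grips with 3 to 60 N. Pads are 19 mm wide; open, the fingers measure 117 mm over their backs; the gripper's body (75 mm by 190 mm) begins 51 mm behind the grasp point.
Start: joints at [1.188, 0.332, -0.065, 1.46, 0.022, 1.35, -0.088], TCP at [0.22, -0.585, 0.245] pointing down, gripper open.
Joint ranges: [-2.6, 2.6], [-0.5, 2.12], [-1.47, 1.34], [0.16, 2.42], [-1.27, 4.41], [0.06, 2.06], [-2.6, 2.6]. Speed limits (rad/s): [2.22, 2.22, 2.79, 2.79, 3.14, 3.14, 3.14].

INTERFACE

Orientations are given as a unit quaternion [x, y, z, w].
In Python, from bench import r gives the robot as it stands.
- The arm moves only by the tool send_path, called after "Call:" by a JSON object that holds its "api" and its "payload". Schema: {"type":"object","properties":{"deltas":{"type":"array","items":{"type":"object","properties":{"x":{"type":"number"},"y":{"type":"number"},"z":{"type":"number"},"turn":{"type":"number"},"jaw":{"type":"number"}},"additionalProperties":false,"required":["jaw"]},"minItems":1,"maxItems":12},"grip_n":{"type":"number"},"only":{"type":"string"},"quiet":{"type":"boolean"},"lines":{"type":"string"}},"required":["deltas"],"additionalProperties":false}. deltas is a list of rows, 1 to 12 of them, each an object with the fields x, y, z (the shift in shares of 1 m (1.0 is 1 m)), turn (a turn about the tool's z in fractions of the full range, 1 being 2 pi rad), jaw (the finger opening in m); a field left out counts as zero (the opening has to be given); each row is the pose to reach, as a shift and turn from the pose commanded when the call began, along the tool's axes at that moment; what a row does not reach only later rows make up. A row lasts 1/10 s, in which the tool goes at most 0.05 m and 0.15 rad, less where a joint would pass 70% of its speed; a pose out of reach is approached as far as the arm can. The fingers move at their own pace and stop on an object; grip_n is the grip in N (left out, the last holds). Time passes only in rows, so rows that do not move let the fingers close. The tool returns the time, the measured TCP pose, the force, the opening and the grip force at its end. only (a regular expression) keeps the lines of the reply that match it, lines (a string "A,B") keeps lines A to B, and quiet returns only ok. No shift or turn number may pass 1 either way. Input that does not fit is refused with a message, and nothing moves.
- r.read_state(): the state, without advancing time (a new reading comes with each control period).
- r.camera(name): name is "side" or "top"; returns a dict with "img" (384x512x3 uint8, red, green, blue), "fx", "fy", "cx", "cy" (pixels), "k1" (the pictures are not rectified: a ray, as slopes to the right and down, at radius r is drawn at 1 + k1 r^2 times it, then the intrinsics apply), "pose" (4x4, takes a point from camera to world coordinates). Camera axes: x right, y down, z forward; pixel columns grow to the right and rows downward; lengths in m; the calibration is good to about 2 mm. A picture is of the moment at which its call begins. There is no depth.
- r.close_job(): hands the job in; it is judged then, once.
The state is a dict: "time": time; "joint_positions": joint angles; "joint_vel": joint speeds; "joint_torque": joint torques, N m; "ee_pos": TCP position; "eef_rot": TCP orientation; "ft_force": force on the tool from outside, world axes, zero at the start; "torque": the same for the moment, N m; "width": finger opening in m; "grip_force": force on a finger pad.
Only numpy, scipy, OpenCV 4.12 (cv2) and the standard library are available. Lean on these libraries where they do the work, as an engineer would, in place of code of your own. Each camera call takes 0.05 s, during which the arm holds its last target. There are 200 camera calls.

## Working session

There is one attempt and no reset: what is moved stays moved. The work goes in short steps, Python scripts to look and compute and a tool call to move; the robot and the scene stay as the last step left them, time stands still between calls to the robot, and variables do not carry over. Pictures are saved under pics/ and viewed, at most 10 in all, crops included, and the job is handed in when it is done.

```bash
ls; mkdir -p pics
```

Run:
```python
from bench import r
import cv2,json
import numpy as np
np.set_printoptions(precision=4,suppress=True)
ims=[]
for n in("side","top"):
    c=r.camera(n); cv2.imwrite(f"pics/{n}0.png",c["img"][...,::-1])
    print(n,{k:c[k] for k in("fx","fy","cx","cy","k1")});print(np.array(c["pose"]))
s=r.read_state();print(s)
```

```text
bench.py
pics
side {'fx': 376.2934951533182, 'fy': 376.2934951533182, 'cx': 255.89172487936983, 'cy': 195.41471050339618, 'k1': -0.09757451799192055}
[[ 0.9468 -0.2177  0.2368  0.408 ]
 [-0.3214 -0.6082  0.7258 -0.5769]
 [-0.014  -0.7633 -0.6459  0.6761]
 [ 0.      0.      0.      1.    ]]
top {'fx': 395.88253437422463, 'fy': 395.88253437422463, 'cx': 257.3776678396935, 'cy': 196.36695983926103, 'k1': -0.017275230779773724}
[[ 0.0119 -0.984   0.178   0.4097]
 [-0.9998 -0.0148 -0.0148  0.0445]
 [ 0.0172 -0.1778 -0.9839  1.1713]
 [ 0.      0.      0.      1.    ]]
{'time': 0.1, 'joint_positions': array([ 1.1884,  0.3328, -0.0647,  1.4609,  0.0216,  1.3498, -0.0885]), 'joint_vel': array([-0.0028, -0.0003,  0.0002, -0.0014, -0.0011, -0.0016,  0.0004]), 'joint_torque': array([  0.0019, -62.4543,   0.0247, -39.0721,  -0.0615,   0.0367,
         0.    ]), 'ee_pos': array([ 0.22  , -0.5847,  0.2438]), 'eef_rot': array([ 0.9839,  0.1789, -0.0001, -0.0006]), 'ft_force': array([ 0.1308, -0.7194,  0.8329]), 'torque': array([-0.0016,  0.0144, -0.0051]), 'grip_force': 0.0, 'width': 0.08702659169090131}
```

View pics/side0.png

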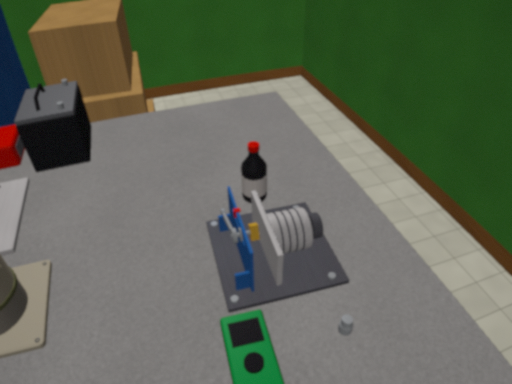

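View pics/top0.png

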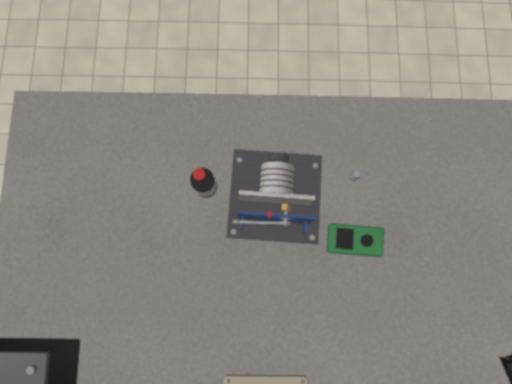

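Side view: the blue bracket spans cols 222–252, with the brass head at (253,232) and the red pointer at (237,212). In the top view, the rig base is at about (229–322, 150–243), the brass head at (285,208), the pointer at (269,214), the spanner pointing left along row 222, the oil bottle at (203,182) and the multimeter at (356,240).

Create h.py:
```python
import numpy as np,cv2
np.set_printoptions(precision=4,suppress=True)
def ray(c,uv):
    x=(np.array(uv,float)-[c["cx"],c["cy"]])/[c["fx"],c["fy"]]
    rd=np.linalg.norm(x);rr=rd
    for _ in range(20): rr=rd/(1+c["k1"]*rr*rr)
    s=x*(rr/rd if rd>0 else 1);P=np.array(c["pose"])
    return P[:3,3],P[:3,:3]@[s[0],s[1],1]
def onz(c,uv,z):
    o,d=ray(c,uv);return o+d*(z-o[2])/d[2]
def proj(c,p):
    P=np.array(c["pose"]);q=P[:3,:3].T@(np.array(p)-P[:3,3]);s=q[:2]/q[2]
    s=s*(1+c["k1"]*(s@s));return s*[c["fx"],c["fy"]]+[c["cx"],c["cy"]]
def tri(a,b):
    (o1,d1),(o2,d2)=a,b
    t=np.linalg.lstsq(np.c_[d1,-d2],o2-o1,rcond=None)[0]
    p,q=o1+t[0]*d1,o2+t[1]*d2
    return (p+q)/2,np.linalg.norm(p-q)
def mask(c,name,box):
    h=cv2.cvtColor(c["img"],cv2.COLOR_RGB2HSV).astype(int);H,S,V=h[...,0],h[...,1],h[...,2]
    m={"red":((H<8)|(H>172))&(S>130)&(V>80),"brass":(H>12)&(H<30)&(S>130)&(V>90),"blue":(H>95)&(H<125)&(S>130)&(V>50),
       "base":(V<75)&(S<80)}[name].astype(np.uint8)
    k=np.zeros_like(m);x0,y0,x1,y1=box;k[y0:y1,x0:x1]=1
    return m*k
def cen(m):
    y,x=np.nonzero(m);return np.array([x.mean(),y.mean()]),len(x),(x.min(),x.max(),y.min(),y.max())
BOX={"side":(200,180,350,310),"top":(220,140,330,250)}
```

Run:
```python
from bench import r
from h import *
C={n:r.camera(n) for n in("side","top")}
for n,c in C.items():
    for k in("red","brass","blue"): print(n,k,*cen(mask(c,k,BOX[n])))
    if n=="top":
        m=mask(c,"base",BOX[n]);m=cv2.morphologyEx(m,cv2.MORPH_CLOSE,np.ones((15,15),np.uint8))
        cn=max(cv2.findContours(m,0,2)[0],key=cv2.contourArea);rc=cv2.minAreaRect(cn);b=cv2.boxPoints(rc)
        w=np.array([onz(c,p,.012) for p in b]);print(rc,w,w.mean(0),np.linalg.norm(np.diff(w,axis=0),axis=1),np.diff(w,axis=0))
ct=C["top"];m=mask(ct,"blue",BOX["top"])
y,x=np.nonzero(m);k=(y<221);print("bracket fit");vx,vy,x0,y0=cv2.fitLine(np.c_[x[k],y[k]].astype(np.float32),2,0,.01,.01).ravel()
for u in(240,313):print(u,onz(ct,(u,y0+(u-x0)*vy/vx),.135))
for k in("red","brass"):
    a=[cen(mask(C[n],k,BOX[n]))[0] for n in C]
    print(k,"tri",tri(ray(C["side"],a[0]),ray(ct,a[1])),"onz",onz(ct,a[1],.139 if k=="red" else .127))
for n,c in C.items():
    x0,y0,x1,y1=BOX[n];i=cv2.resize(c["img"][y0:y1,x0:x1,::-1],None,fx=5,fy=5,interpolation=cv2.INTER_CUBIC)
    cv2.imwrite(f"pics/{n}1.png",i)
```

```text
side red [236.2083 210.2917] 24 (np.int64(234), np.int64(239), np.int64(208), np.int64(214))
side brass [253.837  231.0296] 135 (np.int64(249), np.int64(258), np.int64(223), np.int64(240))
side blue [240.8248 249.6246] 959 (np.int64(219), np.int64(253), np.int64(188), np.int64(290))
top red [269.     214.1875] 16 (np.int64(268), np.int64(270), np.int64(212), np.int64(217))h.py:26: RuntimeWarning: Mean of empty slice.
  y,x=np.nonzero(m);return np.array([x.mean(),y.mean()]),len(x),(x.min(),x.max(),y.min(),y.max())
  ret = ret.dtype.type(ret / rcount)
Traceback (most recent call last):
  File "h.py", line 26, in cen
    y,x=np.nonzero(m);return np.array([x.mean(),y.mean()]),len(x),(x.min(),x.max(),y.min(),y.max())
                                                                   ~~~~~^^
ValueError: zero-size array to reduction operation minimum which has no identity
```

```bash
sed -i 's/"brass":(H>12)&(H<30)&(S>130)&(V>90)/"brass":(H>10)\&(H<32)\&(S>90)\&(V>80)/' h.py
```

Create m.py:
```python
from bench import r
from h import *
C={n:r.camera(n) for n in("side","top")}
for n,c in C.items():
    x0,y0,x1,y1=BOX[n];i=cv2.resize(c["img"][y0:y1,x0:x1,::-1],None,fx=5,fy=5,interpolation=cv2.INTER_CUBIC)
    cv2.imwrite(f"pics/{n}1.png",i)
for n,c in C.items():
    for k in("red","brass","blue"): print(n,k,*cen(mask(c,k,BOX[n])))
    if n=="top":
        m=mask(c,"base",BOX[n]);m=cv2.morphologyEx(m,cv2.MORPH_CLOSE,np.ones((15,15),np.uint8))
        cn=max(cv2.findContours(m,0,2)[0],key=cv2.contourArea);rc=cv2.minAreaRect(cn);b=cv2.boxPoints(rc)
        w=np.array([onz(c,p,.012) for p in b]);print(rc,w,w.mean(0),np.linalg.norm(np.diff(w,axis=0),axis=1),np.diff(w,axis=0))
ct=C["top"];m=mask(ct,"blue",BOX["top"])
y,x=np.nonzero(m);k=(y<221);print("bracket fit");vx,vy,x0,y0=cv2.fitLine(np.c_[x[k],y[k]].astype(np.float32),2,0,.01,.01).ravel()
print(x[k].min(),x[k].max())
for u in(x[k].min()-.5,x[k].max()+.5):print(u,onz(ct,(u,y0+(u-x0)*vy/vx),.135))
for k in("red","brass"):
    a=[cen(mask(C[n],k,BOX[n]))[0] for n in C]
    print(k,"tri",tri(ray(C["side"],a[0]),ray(ct,a[1])),"onz",onz(ct,a[1],.139 if k=="red" else .127))
```

```bash
python3 m.py
```

```text
side red [236.2083 210.2917] 24 (np.int64(234), np.int64(239), np.int64(208), np.int64(214))
side brass [253.8012 230.9819] 166 (np.int64(248), np.int64(259), np.int64(222), np.int64(240))
side blue [240.8137 249.7919] 961 (np.int64(219), np.int64(253), np.int64(188), np.int64(290))
top red [269.     214.1875] 16 (np.int64(268), np.int64(270), np.int64(212), np.int64(217))
top brass [285.5  206.75] 56 (np.int64(281), np.int64(290), np.int64(203), np.int64(210))
top blue [298.4286 220.7143] 7 (np.int64(275), np.int64(305), np.int64(215), np.int64(228))
((279.0, 157.5), (7.0, 18.0), 90.0) [[ 0.7507 -0.0098  0.012 ]
 [ 0.7516 -0.0645  0.012 ]
 [ 0.7297 -0.0645  0.012 ]
 [ 0.7287 -0.0099  0.012 ]] [ 0.7402 -0.0372  0.012 ] [0.0548 0.022  0.0546] [[ 0.0009 -0.0548  0.    ]
 [-0.022   0.      0.    ]
 [-0.0009  0.0546  0.    ]]
bracket fit
275 302
274.5 [ 0.5478 -0.0169  0.135 ]
302.5 [ 0.543 -0.091  0.135]
red tri (array([ 0.5502, -0.0024,  0.1362]), np.float64(0.0011749554077740945)) onz [ 0.5492 -0.0022  0.139 ]
brass tri (array([ 0.5743, -0.0483,  0.1096]), np.float64(0.00019138393653123258)) onz [ 0.5715 -0.0467  0.127 ]
```

View pics/top1.png

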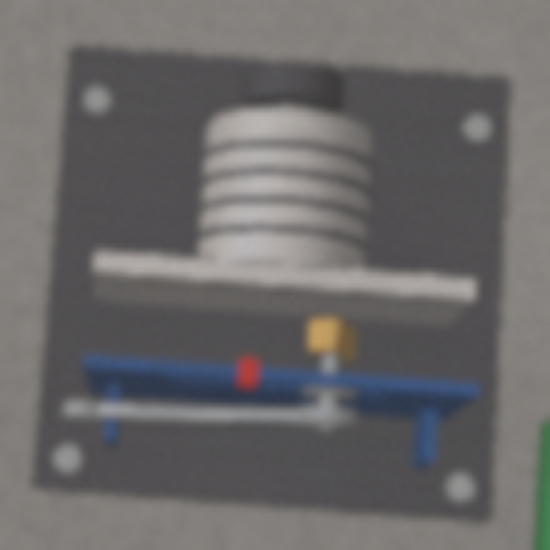

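View pics/side1.png

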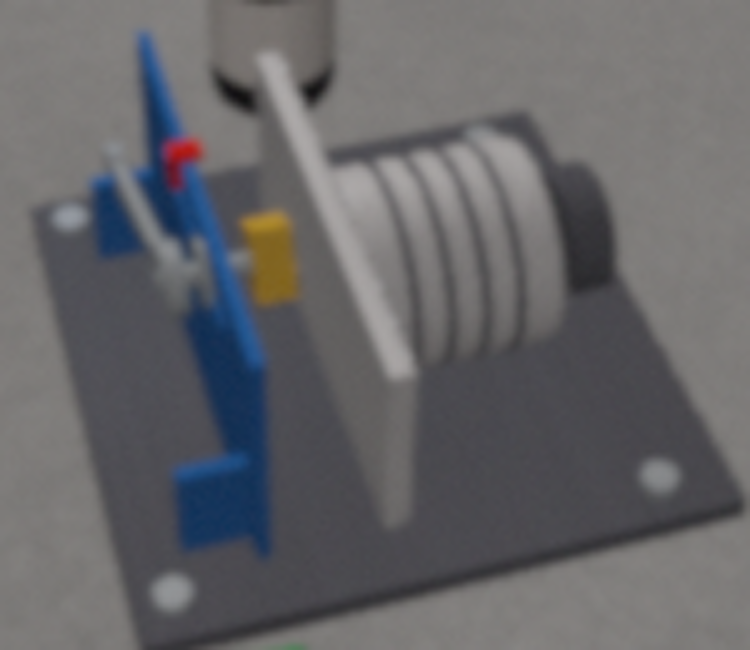

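Crops (5×, offsets top (220,140), side (200,180)). In the top crop the bracket's top edge runs (84,360)→(478,388), the wall's top edge (92,262)→(476,290), and the base corners are (70,48), (510,78), (490,520), (35,488). The brass top face is at about (323,334) and the pointer at (248,372). The head leans with its top towards the spanner side (left).

Add to h.py:
```python
def crop(p,n): return (np.array(p)+.5)/5-.5+np.array(BOX[n][:2])
```

Run:
```python
from bench import r
from h import *
c=r.camera("top");s=r.camera("side")
f=lambda p,z:onz(c,crop(p,"top"),z)
for nm,a,b,z in(("bracket",(84,360),(479,388),.135),("wall",(92,262),(476,290),.11)):
    A,B=f(a,z),f(b,z);d=A-B;print(nm,(A+B)/2,np.linalg.norm(d),"yaw y-axis->",np.arctan2(-d[0],d[1]))
w=np.array([f(p,.012) for p in((70,48),(510,78),(490,520),(35,488))]);e=np.diff(np.r_[w,w[:1]],axis=0)
print("base",w.mean(0),np.linalg.norm(e,axis=1),np.arctan2(e[:,1],e[:,0]))
O=(f((84,360),.135)+f((479,388),.135))/2;O[2]=0
yaw=np.mean([np.arctan2(-(d:=f(a,z)-f(b,z))[0],d[1]) for a,b,z in(((84,360),(479,388),.135),((92,262),(476,290),.11))])
X=np.array([np.cos(yaw),np.sin(yaw),0]);Y=np.array([-X[1],X[0],0]);print("yaw",yaw)
for nm,p in(("wall",(f((92,262),.11)+f((476,290),.11))/2),("red",f((248,372),.139)),("redtri",np.array([.5502,-.0024,.136])),("brasstri",np.array([.5743,-.0483,.1096])),("brass top",f((323,334),.126)),("nut",f((326,405),.115)),("washer",f((328,388),.117)),("bolt rod",f((329,363),.115)),
 ("side nut",tri(ray(c,crop((326,410),"top")),ray(s,crop((176,280),"side")))[0])):
    print(nm,p,"rig",(p-O)@X,(p-O)@Y,p[2])
from scipy.spatial.transform import Rotation as R
print("tool",R.from_quat(r.read_state()["eef_rot"]).as_matrix())
```

```text
bracket [ 0.5495 -0.0207  0.135 ] 0.209267195054269 yaw y-axis-> -0.05719359232243352
wall [ 0.6068 -0.0235  0.11  ] 0.21023350011992856 yaw y-axis-> -0.058930381851480584
base [ 0.6231 -0.0253  0.012 ] [0.2684 0.2684 0.2665 0.2674] [-1.6242  3.0809  1.5138 -0.0538]
yaw -0.05806198708695705
wall [ 0.6068 -0.0235  0.11  ] rig 0.05737690856256207 0.0005935916135663588 0.1100000000000001
red [ 0.5497 -0.0027  0.139 ] rig -0.0007595687603477242 0.01795633070272718 0.139
redtri [ 0.5502 -0.0024  0.136 ] rig -0.0003182334390292868 0.018328538179554054 0.136
brasstri [ 0.5743 -0.0483  0.1096] rig 0.026404703142259456 -0.026095606837231815 0.1096
brass top [ 0.5726 -0.0433  0.126 ] rig 0.0243823029231113 -0.021254357188934574 0.1260000000000001
nut [ 0.5357 -0.0459  0.115 ] rig -0.012253767013746739 -0.025922813279770546 0.11499999999999999
washer [ 0.5447 -0.0468  0.117 ] rig -0.003263676560572896 -0.02630901592257053 0.11699999999999999
bolt rod [ 0.5585 -0.0475  0.115 ] rig 0.010589670646748497 -0.026225033128842182 0.11499999999999999
side nut [ 0.5336 -0.0464  0.1082] rig -0.014373774168274227 -0.026601253856368336 0.10818054664483084
tool [[ 0.936   0.3521 -0.    ]
 [ 0.3521 -0.936   0.0001]
 [ 0.     -0.0001 -1.    ]]
```

Everything checks out: bracket length 209 mm, base sides 268 mm, wall centre at rig x = 57 mm. The bolt is at rig y ≈ −26 mm and the pointer at +18 mm. Next I move to hover above the head.

The manual's scale: turns go in shares of 2 pi rad. Converting my numbers, 0.418 rad / 6.2832 = 0.0665.

Call:
{"api": "send_path", "payload": {"deltas": [{"x":0.26,"y":-0.19,"turn":0.0334,"jaw":0.06},{"x":0.26,"y":-0.19,"turn":0.0334,"jaw":0.06},{"x":0.26,"y":-0.19,"turn":0.0334,"jaw":0.06},{"x":0.26,"y":-0.19,"turn":0.0334,"jaw":0.06},{"x":0.26,"y":-0.19,"turn":0.0334,"jaw":0.06},{"x":0.26,"y":-0.19,"turn":0.0334,"jaw":0.06},{"x":0.26,"y":-0.19,"turn":0.0334,"jaw":0.06},{"x":0.519,"y":-0.378,"turn":0.0665,"jaw":0.06},{"x":0.519,"y":-0.378,"turn":0.0665,"jaw":0.06},{"x":0.519,"y":-0.378,"turn":0.0665,"jaw":0.06},{"x":0.519,"y":-0.378,"turn":0.0665,"jaw":0.06},{"x":0.519,"y":-0.378,"turn":0.0665,"jaw":0.06}], "grip_n": 40}}

```text
time: 1.6
ee_pos: [0.5317, -0.1104, 0.2449]
eef_rot: [1.0, -0.029, 0.0, 0.0]
ft_force: [0.7, -0.6, 0.2]
width: 0.0599
grip_force: 0.0
```

Call:
{"api": "send_path", "payload": {"deltas": [{"x":0.0375,"y":-0.0646,"jaw":0.06},{"x":0.0375,"y":-0.0646,"jaw":0.06},{"x":0.0375,"y":-0.0646,"jaw":0.06},{"x":0.0375,"y":-0.0646,"jaw":0.06},{"x":0.0375,"y":-0.0646,"jaw":0.06}]}}

```text
time: 2.1
ee_pos: [0.5716, -0.0514, 0.2445]
eef_rot: [1.0, -0.03, -0.0, 0.0]
ft_force: [0.1, -0.3, 0.5]
width: 0.0603
grip_force: 0.0
```

Run:
```python
from bench import r
import cv2
c=r.camera("side");cv2.imwrite("pics/side2.png",cv2.resize(c["img"][110:310,150:400,::-1],None,fx=3,fy=3))
print(r.read_state()["ee_pos"])
```

```text
[ 0.57159246 -0.05146851  0.24459404]
```

View pics/side2.png

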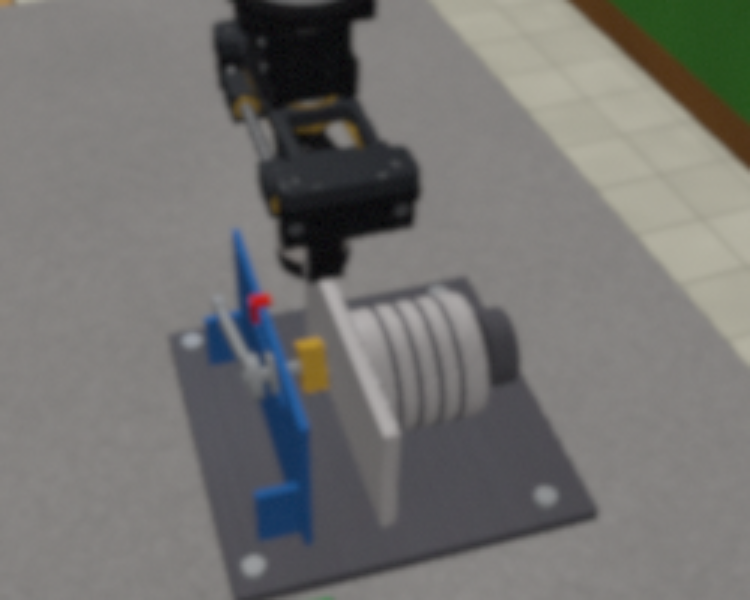

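The gripper (about (320,250) in the crop) hangs above the gap, with the brass head at (312,365) still ahead of it and below. I shift 3 mm and descend straight down, watching the force.

Call:
{"api": "send_path", "payload": {"deltas": [{"x":0.0025,"y":-0.0034,"jaw":0.06},{"x":0.0025,"y":-0.0034,"z":0.03,"jaw":0.06},{"x":0.0025,"y":-0.0034,"z":0.06,"jaw":0.06},{"x":0.0025,"y":-0.0034,"z":0.08,"jaw":0.06},{"x":0.0025,"y":-0.0034,"z":0.1,"jaw":0.06},{"x":0.0025,"y":-0.0034,"z":0.115,"jaw":0.06},{"x":0.0025,"y":-0.0034,"z":0.125,"jaw":0.06},{"x":0.0025,"y":-0.0034,"z":0.132,"jaw":0.06},{"x":0.0025,"y":-0.0034,"z":0.132,"jaw":0.06},{"x":0.0025,"y":-0.0034,"z":0.132,"jaw":0.06},{"x":0.0025,"y":-0.0034,"z":0.132,"jaw":0.06}]}}

```text
time: 3.25
ee_pos: [0.5753, -0.0466, 0.1134]
eef_rot: [1.0, -0.029, 0.001, 0.0]
ft_force: [-0.2, -1.1, -1.0]
width: 0.06
grip_force: 0.0
```

Call:
{"api": "send_path", "payload": {"deltas": [{"y":0.001,"jaw":0.03},{"y":0.001,"jaw":0.02},{"y":0.001,"jaw":0.01},{"y":0.001,"jaw":0},{"y":0.001,"jaw":0},{"y":0.001,"jaw":0},{"y":0.001,"jaw":0},{"y":0.001,"jaw":0},{"y":0.001,"jaw":0},{"y":0.001,"jaw":0}], "grip_n": 45}}

```text
time: 4.25
ee_pos: [0.5747, -0.048, 0.1127]
eef_rot: [1.0, -0.029, 0.0, 0.0]
ft_force: [-1.6, -3.9, 2.9]
width: 0.0155
grip_force: 44.8
```

Width is 15.5 mm at 45 N, so the head is gripped upright. Now I slide it 44 mm along rig +y, which is tool −y.

Call:
{"api": "send_path", "payload": {"deltas": [{"y":-0.004,"jaw":0},{"y":-0.009,"jaw":0},{"y":-0.014,"jaw":0},{"y":-0.019,"jaw":0},{"y":-0.024,"jaw":0},{"y":-0.029,"jaw":0},{"y":-0.034,"jaw":0},{"y":-0.039,"jaw":0},{"y":-0.044,"jaw":0},{"y":-0.044,"jaw":0},{"y":-0.044,"jaw":0},{"y":-0.044,"jaw":0}]}}

```text
time: 5.45
ee_pos: [0.5775, -0.0022, 0.1127]
eef_rot: [1.0, -0.029, 0.0, -0.001]
ft_force: [1.5, 3.3, 3.6]
width: 0.0156
grip_force: 44.8
```

Run:
```python
from bench import r
from h import *
s=r.read_state();d=s["ee_pos"]-np.array([.5495,-.0207,0]);print(s["ee_pos"],"rig",d[0]*.9983-d[1]*.058,d[0]*.058+d[1]*.9983,s["ft_force"],s["grip_force"])
for n in("side","top"):
    c=r.camera(n);x0,y0,x1,y1=BOX[n];cv2.imwrite(f"pics/{n}3.png",cv2.resize(c["img"][y0:y1,x0:x1,::-1],None,fx=5,fy=5,interpolation=2))
    print(n,cen(mask(c,"red",BOX[n])) if mask(c,"red",BOX[n]).any() else "no red")
```

```text
[ 0.5775 -0.0022  0.1127] rig 0.026833995204384318 0.020047588861999355 [1.5359 3.3207 3.6272] 44.8371977743227
side (array([234.4167, 211.5833]), 12, (np.int64(234), np.int64(235), np.int64(209), np.int64(215)))
top no red
```

View pics/side3.png

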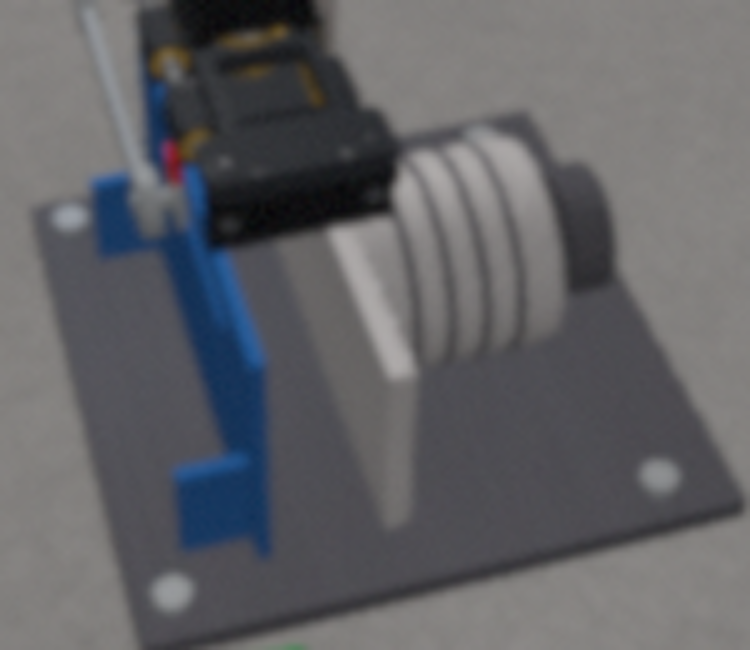

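View pics/top3.png

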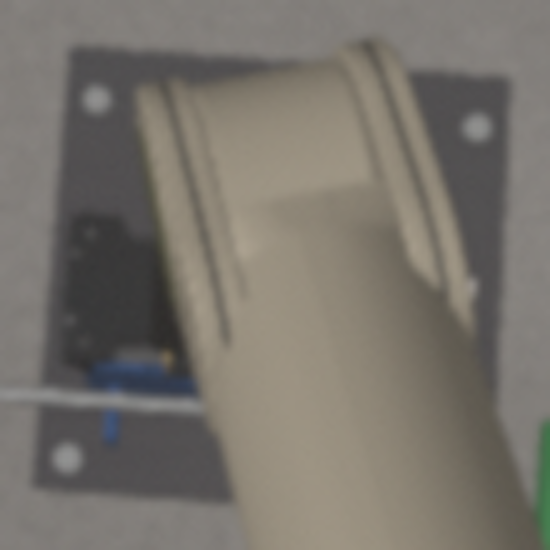

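The spanner is now level: its shaft runs from the nut at (152,205) up to (90,5) in the side crop, and the top view shows it straight along row 395. The nut sits beside the red tongue at (172,160). The TCP is about 2 mm past the pointer, so I trim back and check.

Call:
{"api": "send_path", "payload": {"deltas": [{"y":0.001,"jaw":0},{"y":0.002,"jaw":0},{"y":0.0025,"jaw":0},{"y":0.0025,"jaw":0},{"y":0.0025,"jaw":0},{"y":0.0025,"jaw":0}]}}

```text
time: 6.15
ee_pos: [0.5772, -0.0063, 0.1126]
eef_rot: [1.0, -0.029, 0.0, 0.0]
ft_force: [2.2, 3.0, 3.9]
width: 0.0153
grip_force: 44.8
```

Run:
```python
from bench import r
from h import *
O=np.array([.5495,-.0207,0]);X=np.array([.9983,-.058,0]);Y=np.array([.058,.9983,0])
s=r.read_state();d=s["ee_pos"]-O;print("rig",d@X,d@Y,s["ft_force"],s["grip_force"],s["width"])
c=r.camera("side")
def onx(uv,x):
    o,v=ray(c,uv);p=o+v*((x-(o-O)@X)/(v@X));return (p-O)@Y,p[2]
print("before nut",onx(crop((176,280),"side"),-.0144),"prev-image nut",onx(crop((152,206),"side"),-.0144))
print("red tongue",onx(crop((173,160),"side"),-.007))
```

```text
rig 0.026806470932458453 0.01601789167145443 [2.2175 2.9784 3.9221] 44.83828448806889 0.015259385008963624
before nut (np.float64(-0.025071408196258728), np.float64(0.10652342622856836)) prev-image nut (np.float64(0.021444393057428932), np.float64(0.10616980092238937))
red tongue (np.float64(0.0032113804991584557), np.float64(0.1476500181873056))
```

Call:
{"api": "send_path", "payload": {"deltas": [{"y":-0.001,"jaw":0},{"y":-0.0015,"jaw":0},{"y":-0.0015,"jaw":0},{"y":-0.0015,"jaw":0},{"y":-0.0015,"jaw":0},{"y":-0.0015,"jaw":0},{"y":-0.0015,"jaw":0},{"y":-0.0015,"jaw":0}]}}

```text
time: 7.0
ee_pos: [0.5772, -0.0062, 0.1126]
eef_rot: [1.0, -0.03, 0.0, 0.001]
ft_force: [0.8, -1.0, 6.1]
width: 0.0153
grip_force: 44.8
```

Run:
```python
from bench import r
from h import *
O=np.array([.5495,-.0207,0]);Y=np.array([.058,.9983,0])
for _ in range(4): 
    c=r.camera("side");s=r.read_state();print((s["ee_pos"]-O)@Y,s["width"],s["ft_force"])
# pointer check: left part of the red clip, before (side mask col 234) and now
print(cen(mask(c,"red",BOX["side"])),proj(c,O+.018*Y+[0,0,.139]))
i=c["img"][180:310,200:350,::-1];cv2.imwrite("pics/side4.png",cv2.resize(i,None,fx=5,fy=5,interpolation=2))
```

```text
0.016123520155814846 0.015578516109838014 [ 1.5809 -1.1729  5.1902]
0.01609893603499962 0.015453135705968958 [ 1.0192 -0.8048  6.3199]
0.016125767194585087 0.01562938774931281 [ 1.7319 -1.5826  5.5437]
0.01616268197585656 0.015255271193119093 [ 1.8869 -1.613   5.1662]
(array([234.5, 212. ]), 14, (np.int64(234), np.int64(235), np.int64(209), np.int64(215))) [236.0691 209.4284]
```

View pics/side4.png

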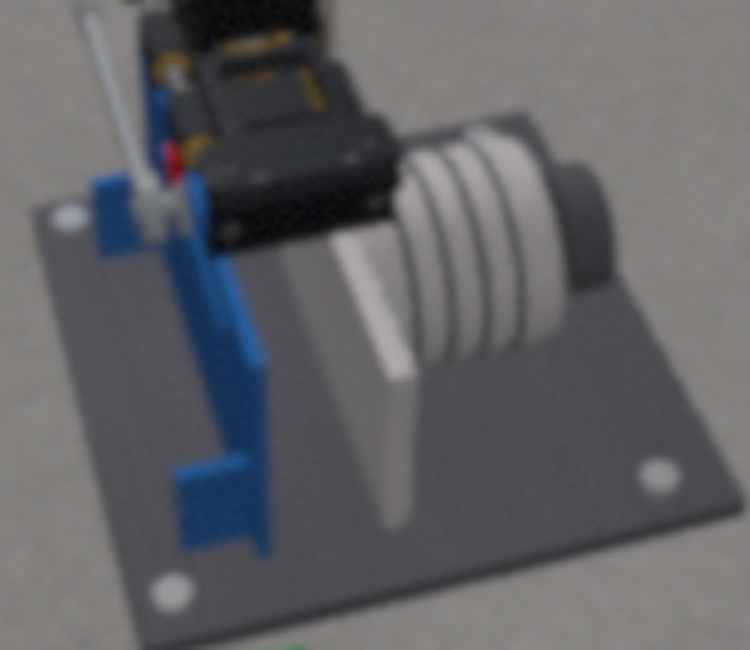

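The spanner is still level and the pointer unmoved (red at col 234, rows 209–215, as before). Friction absorbed that trim: the head is at rig y 16.1 mm against 18 mm. One more small nudge.

Call:
{"api": "send_path", "payload": {"deltas": [{"y":-0.001,"jaw":0},{"y":-0.0015,"jaw":0},{"y":-0.0015,"jaw":0},{"y":-0.0015,"jaw":0},{"y":-0.0015,"jaw":0},{"y":-0.0015,"jaw":0},{"y":-0.0015,"jaw":0},{"y":-0.0015,"jaw":0}]}}

```text
time: 8.0
ee_pos: [0.5772, -0.0055, 0.1126]
eef_rot: [1.0, -0.03, -0.0, 0.001]
ft_force: [1.0, -3.4, 5.8]
width: 0.0155
grip_force: 44.8
```

Run:
```python
from bench import r
import numpy as np
s=r.read_state();y=(s["ee_pos"]-[.5495,-.0207,0])@[.058,.9983,0];print(y,s["grip_force"],s["width"],s["ft_force"])
if abs(y-.018)<.0025 and s["grip_force"]>30: print(r.close_job())
```

```text
0.016768034251803128 44.84951723366976 0.015547568263681763 [ 1.04064395 -3.35427755  5.80549637]
the job is handed in; nothing more can be done
None
```

I handed the job in at about 8 s, with the head gripped at 45 N and the bolt about 1 mm from the pointer by my measurement (limit 6 mm). The spanner looked level and the pointer unmoved in the last picture; no verdict was printed.

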